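# Make up the kits for a two-electrode and a three-electrode test cell

### The job

Make up the two test-cell kits from the stock lying on the bench. Blue tray, for the two-electrode cell: the plain-topped cell block in the wide pocket and the copper plunger in the narrow one. Orange tray, for the three-electrode cell: the block with the black port on top in the wide pocket, the steel plunger in the narrow pocket next to it and the green-capped reference electrode in the outer narrow pocket; set everything down in the middle of its pocket, lengthwise and flat on the floor, blocks upright, and leave the spare black plunger and red-capped electrode where they lie.

Things in the scene. Friction and masses are not known exactly. Their poses are not given: they have to be found in the camera images.
- block_plain: White plastic cell block, 44 (x) x 40 (y) x 40 mm high, a steel hexagon nut 34 mm across flats on each x end: 80 mm long in all (x -36 to 40 mm). Plain top, four small dark screws. 230 g. Origin: centre of the underside, z up. Grip across y (40 mm), fingertips 20 mm or so above the underside to clear neighbours.
- block_port: White plastic cell block, 44 (x) x 40 (y) x 40 mm high, a steel hexagon nut 34 mm across flats on each x end: 80 mm long in all (x -36 to 40 mm). A black hexagonal port nut, 26 mm across, stands on its top, up to 58 mm. 250 g. Origin: centre of the underside, z up. Grip across y (40 mm), fingertips 20 mm or so above the underside to clear neighbours.
- plunger_copper: Copper-coloured cell plunger lying on its side, 76 mm long along its x axis: round bar 10 mm thick (x -24 to 30 mm: grip here, across y), hexagon nut 22 mm across flats and 14 mm long at the -x end, disc 22 mm in diameter at the +x end. Origin on the bar's axis at mid-length, 11 mm above what it lies on. 90 g. Its nut keeps it from rolling.
- plunger_steel: Silvery steel cell plunger lying on its side, 76 mm long along its x axis: round bar 10 mm thick (x -24 to 30 mm: grip here, across y), hexagon nut 22 mm across flats and 14 mm long at the -x end, disc 22 mm in diameter at the +x end. Origin on the bar's axis at mid-length, 11 mm above what it lies on. 90 g. Its nut keeps it from rolling.
- ref_green: Reference electrode lying on its side: green hexagonal cap, white stem, black tip cap. 80 mm long along its x axis: cap 20 mm across flats at x -40 to -16 mm, stem 10 mm thick at x -16 to 28 (grip here, across y), tip cap 20 mm in diameter. Origin on the axis at mid-length, 10 mm above what it lies on. 35 g. The cap keeps it from rolling.
- tray_blue: Blue kit tray with grey pocket floors, 124 mm (x) by 151 mm (y), fixed; floor 3 mm and ribs and walls 8 mm above the bench. Pockets 104 mm long along the tray's x axis, centred at x = 0. Origin: centre of the underside, z up. Wide pocket: 66 mm in y, centred at y = +32.5 mm. Narrow pocket: 50 mm in y, centred at y = -40.5 mm.
- tray_orange: Orange kit tray with grey pocket floors, 124 mm (x) by 211 mm (y), fixed; floor 3 mm and ribs and walls 8 mm above the bench. Pockets 104 mm long along the tray's x axis, centred at x = 0. Origin: centre of the underside, z up. Wide pocket: 66 mm in y, centred at y = +62.5 mm. Narrow pockets: 50 mm in y, the one next to it centred at y = -10.5 mm, the outer one at y = -70.5 mm.
- plunger_black: Black cell plunger lying on its side, 76 mm long along its x axis: round bar 10 mm thick (x -24 to 30 mm: grip here, across y), hexagon nut 22 mm across flats and 14 mm long at the -x end, disc 22 mm in diameter at the +x end. Origin on the bar's axis at mid-length, 11 mm above what it lies on. 90 g. Its nut keeps it from rolling. Spare: in no kit.
- ref_red: Reference electrode lying on its side: red hexagonal cap, white stem, black tip cap. 80 mm long along its x axis: cap 20 mm across flats at x -40 to -16 mm, stem 10 mm thick at x -16 to 28 (grip here, across y), tip cap 20 mm in diameter. Origin on the axis at mid-length, 10 mm above what it lies on. 35 g. The cap keeps it from rolling. Spare: in no kit.

How it is judged:
At the end, for the whole second after the job is handed in: All five parts released and at rest on the floor of their own pockets (height within 2 mm, not on a rib), origin within 16 mm of the pocket's centre each way, long axis within 0.4 rad of the pocket's, blocks upright, rods level. Spare black plunger and red-capped electrode never shifted over 25 mm (x of block_plain in the frame of tray_blue between -0.016 and 0.016 m and y of block_plain in the frame of tray_blue between 0.0165 and 0.0485 m and z of block_plain in the frame of tray_blue between 0.001 and 0.005 m and angle between the x axis of each of block_plain, plunger_copper and the x axis of tray_blue, either way round below 0.4 rad and linear speed of each of block_plain, plunger_copper, block_port, plunger_steel, ref_green below 0.02 m/s and angular speed of each of block_plain, plunger_copper, block_port, plunger_steel, ref_green below 0.3 rad/s and angle between each of block_plain, block_port's own z axis and vertical below 0.1 rad and x of plunger_copper in the frame of tray_blue between -0.016 and 0.016 m and y of plunger_copper in the frame of tray_blue between -0.0565 and -0.0245 m and z of plunger_copper in the frame of tray_blue between 0.012 and 0.016 m and angle between plunger_copper's own x axis and vertical between 1.5108 and 1.6308 rad and x of block_port in the frame of tray_orange between -0.016 and 0.016 m and y of block_port in the frame of tray_orange between 0.0465 and 0.0785 m and z of block_port in the frame of tray_orange between 0.001 and 0.005 m and angle between the x axis of each of block_port, plunger_steel, ref_green and the x axis of tray_orange, either way round below 0.4 rad and x of plunger_steel in the frame of tray_orange between -0.016 and 0.016 m and y of plunger_steel in the frame of tray_orange between -0.0265 and 0.0055 m and z of plunger_steel in the frame of tray_orange between 0.012 and 0.016 m and angle between plunger_steel's own x axis and vertical between 1.5108 and 1.6308 rad and x of ref_green in the frame of tray_orange between -0.016 and 0.016 m and y of ref_green in the frame of tray_orange between -0.0865 and -0.0545 m and z of ref_green in the frame of tray_orange between 0.011 and 0.015 m and angle between ref_green's own x axis and vertical between 1.5108 and 1.6308 rad); the robot touches nothing.
It fails at once if the spare black plunger is shifted more than 25 mm from where it lay (distance of plunger_black from where it was at the start of the episode above 0.025 m).
It fails at once if the spare red-capped reference electrode is shifted more than 25 mm from where it lay (distance of ref_red from where it was at the start of the episode above 0.025 m).
It also fails if it takes over 120 s, if anything falls off the work surface, if the arm or the gripper's body presses on something with over 40 N, if the wrist force passes 120 N, or if a joint passes its speed limit or range.

### The arm

A 7-joint arm with a two-finger parallel gripper is mounted at the origin on the work surface. World frame = base frame: x ahead of the robot, y to its left, z up, the work surface at z = 0. Lengths are in m, angles in rad, forces in N, time in s.
With the tool pointing down it reaches from about 0.35 to 0.9 m from the base axis. Payload 8.1 kg.
Tool frame: the origin (TCP) lies at the very end of the fingers, on their centre line; the grasp point (between the pads) lies 19 mm behind it (arm.tcp_to_grasp is the distance from the TCP to the grasp point, in m); z points along the fingers, y is the line along which they close (so a half turn about z gives the same grasp; the last joint's range is limited). The gripper opens to 92 mm and grips with 3 to 60 N. Pads are 19 mm wide; open, the fingers measure 130 mm over their backs; the gripper's body (75 mm by 190 mm) begins 47 mm behind the grasp point.
Start: joints at [-0.103, 0.434, 0.025, 1.573, -0.012, 1.134, -0.075], TCP at [0.625, -0, 0.227] pointing down, gripper open.
Joint ranges: [-2.62, 2.62], [-0.44, 2.09], [-1.27, 1.32], [0.08, 2.57], [-1.32, 4.46], [0.12, 2], [-2.74, 2.74]. Speed limits (rad/s): [2.22, 2.22, 3.01, 3.01, 3.14, 3.14, 3.14].

### API

Orientations are given as a rotation vector (axis times angle).
In Python, from cell import arm, readout, get_image gives the robot as it stands (arm), with the cameras as plain functions and the readings (readout).
- The arm moves only by the shell command python3 nudge.py 'ROWS' [FORCE]. ROWS is 1 to 10 rows, parted by a bar, with the numbers parted by spaces; each row has 5 numbers: dx, dy, dz in a scale on which 1.0 is 0.2 m, then a turn about the tool's z in parts of the range, where 1.0 means 360 degrees, then the opening from 0.0 (shut) to 1.0 (fully open); each row shifts and turns the commanded pose from where the row before left it, along the tool's axes as they then stand; what a row does not reach is not made up. A row lasts 1/10 s, in which the tool goes at most 0.05 m and 0.15 rad, less where a joint would pass 70% of its speed; a pose out of reach is approached as far as the arm can. The fingers move at their own pace and stop on an object; FORCE is the grip in N (left out, the last holds). Time passes only in rows, so rows that do not move let the fingers close. It prints the time, the measured TCP pose, the force, the opening and the grip force at its end. Input that does not fit is refused with a message, and nothing moves.
- readout.observe(): the state, without advancing time (a new reading comes with each control period).
- get_image(name): name is "scene" or "side" or "wrist"; returns a dict with "image" (384x512x3 uint8, blue, green, red), "fx", "fy", "cx", "cy" (pixels), "cam_to_world" (4x4, takes a point from camera to world coordinates); the wrist camera has in their place "mount" (4x4, takes a point from camera to tool coordinates, whose origin is the TCP and whose axes are the flange's). Camera axes: x right, y down, z forward; pixel columns grow to the right and rows downward; lengths in m; the calibration is good to about 2 mm. A picture is of the moment at which its call begins: read the wrist's pose just before it. There is no depth.
- arm.sign_off(): hands the job in; it is judged then, once.
The state is a dict: "clock": time; "joints": joint angles; "dq": joint speeds; "joint_efforts": joint torques, N m; "position": TCP position; "ee_rot": TCP orientation; "force": force on the tool from outside, world axes, zero at the start; "ft_torque": the same for the moment, N m; "width": opening from 0.0 (shut) to 1.0 (fully open); "gripper_force": force on a finger pad.
Only numpy, scipy, OpenCV 4.12 (cv2) and the standard library are available. Lean on these libraries where they do the work, as an engineer would, in place of code of your own. Each camera call takes 0.05 s, during which the arm holds its last target. There are 200 camera calls.

## Working session

There is one attempt and no reset: what is moved stays moved. The work goes in short steps, Python scripts to look and compute and a shell command to move; the robot and the scene stay as the last step left them, time stands still between calls to the robot, and variables do not carry over. Pictures are saved under pics/ and viewed, at most 17 in all, crops included, and the job is handed in when it is done.

```bash
ls; mkdir -p pics; python3 - <<'E'
from cell import arm, readout, get_image
import cv2
s=readout.observe();print(s['clock'],s['position'],s['ee_rot'],s['width'])
for n in ['scene','side','wrist']:
    d=get_image(n);cv2.imwrite(f'pics/{n}0.png',d['image'])
    print(n,d['fx'],d['cx'],d['cy'],d.get('cam_to_world',d.get('mount')))
E
```

```text
cell.py
nudge.py
pics
0.0 [ 6.24519595e-01 -4.45951542e-05  2.25962665e-01] [-2.22085325e+00 -2.22068212e+00  1.82527852e-03] 1.0025447099611935
scene 450.6184507523588 254.61822880488026 192.17081806816506 [[-6.59853842e-01  5.27564787e-01 -5.35040469e-01  1.04999302e+00]
 [ 7.51393962e-01  4.63433501e-01 -4.69719602e-01  4.32777454e-01]
 [ 1.48155865e-04 -7.11972462e-01 -7.02207371e-01  6.96991299e-01]
 [ 0.00000000e+00  0.00000000e+00  0.00000000e+00  1.00000000e+00]]
side 375.3079258659052 255.22666189562412 190.26855433895818 [[ 0.80571113 -0.35763125  0.47215408  0.22925894]
 [-0.59201174 -0.51147655  0.6228273  -0.44763013]
 [ 0.01875324 -0.78133964 -0.62382424  0.50323961]
 [ 0.          0.          0.          1.        ]]
wrist 296.93366071390744 259.1094614156552 191.18999298058242 [[-3.66648644e-04 -9.54942069e-01 -2.96792031e-01  8.05297518e-02]
 [ 9.99999768e-01 -5.20678283e-04  4.39934448e-04  7.43716932e-04]
 [-5.74645077e-04 -2.96791801e-01  9.54942038e-01 -1.58056634e-01]
 [ 0.00000000e+00  0.00000000e+00  0.00000000e+00  1.00000000e+00]]
```

View pics/scene0.png

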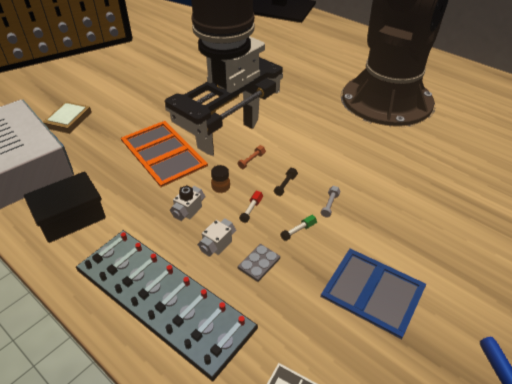

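View pics/side0.png

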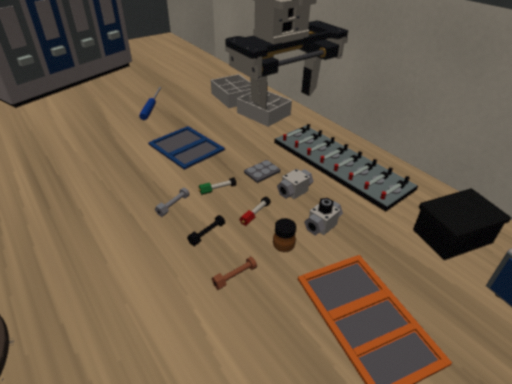

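View pics/wrist0.png

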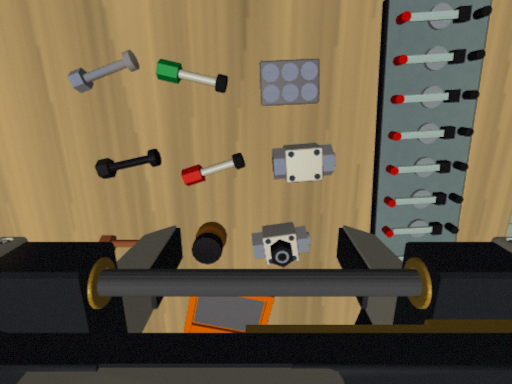

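```bash
cat > h.py <<'E'
import numpy as np,cv2
from scipy.spatial.transform import Rotation as R
from cell import arm, readout, get_image
def view(n):
    s=readout.observe();d=get_image(n)
    if n=='wrist':
        T=np.eye(4);T[:3,:3]=R.from_rotvec(s['ee_rot']).as_matrix();T[:3,3]=s['position'];d['T']=T@d['mount']
    else: d['T']=np.array(d['cam_to_world'])
    return d
def ground(d,px,z):
    px=np.atleast_2d(np.float64(px));r=np.c_[(px[:,0]-d['cx'])/d['fx'],(px[:,1]-d['cy'])/d['fy'],np.ones(len(px))]@d['T'][:3,:3].T
    o=d['T'][:3,3];return (o+r*((z-o[2])/r[:,2])[:,None])[:,:2]
def comps(m,n,amin=8):
    k,l,st,c=cv2.connectedComponentsWithStats(m.astype('uint8'));i=np.argsort(-st[1:,4])[:n]+1
    return [np.argwhere(l==j)[:,::-1] for j in i if st[j,4]>=amin]
def rect(p):
    return cv2.minAreaRect(np.float32(p)*1000)
E
python3 - <<'E'
from h import *
for n in ['scene','side','wrist']:
    d=view(n);H=cv2.cvtColor(d['image'],cv2.COLOR_BGR2HSV);h,s,v=[H[...,i].astype(int) for i in range(3)]
    if n!='wrist':
      for nm,m in dict(orange=(h>4)&(h<14)&(s>205)&(v>120),blue=(h>100)&(h<125)&(s>150)&(v>60)).items():
        for p in comps(m,2,150):
            q=ground(d,p,.008);r=rect(q);print(n,nm,len(p),p.mean(0).round(),np.round(r[0]),np.round(r[1]),round(r[2],1))
            # pockets = holes
            x0,y0=p.min(0);x1,y1=p.max(0);mm=np.zeros(m.shape,'uint8');mm[p[:,1],p[:,0]]=1
            cs,hi=cv2.findContours(mm,cv2.RETR_CCOMP,cv2.CHAIN_APPROX_NONE)
            for c,hh in zip(cs,hi[0]):
                if hh[3]>=0 and len(c)>30:
                    r=rect(ground(d,c[:,0],.008));print('   pocket',np.round(r[0]),np.round(r[1]),round(r[2],1))
    for nm,m in dict(red=((h<5)|(h>175))&(s>190)&(v>100),green=(h>50)&(h<80)&(s>150)).items():
        for p in comps(m,4 if nm=='red' else 1):
            print(n,nm,len(p),p.mean(0).round(1),ground(d,p.mean(0),.012).round(3))
E
python3 - <<'E'
import cv2
a=cv2.imread('pics/scene0.png')[130:260,160:360];cv2.imwrite('pics/sc1.png',cv2.resize(a,None,fx=4,fy=4,interpolation=2))
a=cv2.imread('pics/side0.png')[155:295,150:350];cv2.imwrite('pics/si1.png',cv2.resize(a,None,fx=4,fy=4,interpolation=2))
E
```

```text
scene orange 1070 [163. 152.] [ 565. -288.] [214. 122.] 77.5
   pocket [ 578. -228.] [ 70. 106.] 77.6
   pocket [ 563. -299.] [ 54. 107.] 77.7
   pocket [ 549. -358.] [ 55. 106.] 77.5
scene blue 1199 [376. 297.] [571. 295.] [119. 146.] 8.4
   pocket [564. 325.] [111.  72.] 8.2
scene blue 607 [499. 360.] [553. 511.] [75. 25.] 50.7
scene red 68 [257.  195.8] [[ 0.533 -0.014]]
scene red 21 [241.2 318.9] [[0.771 0.158]]
scene red 20 [221.9 305. ] [[0.774 0.115]]
scene red 18 [203.5 291.8] [[0.776 0.072]]
side orange 2872 [373. 325.] [ 562. -293.] [208. 122.] 77.5
   pocket [ 560. -302.] [ 54. 108.] 77.5
   pocket [ 576. -231.] [ 73. 109.] 77.6
side blue 413 [186. 148.] [568. 289.] [119. 145.] 8.7
   pocket [574. 251.] [111.  60.] 8.5
side red 43 [246.9 214.7] [[ 0.543 -0.009]]
side green 69 [205.2 187.9] [[0.519 0.11 ]]
wrist red 290 [191.3 175. ] [[ 0.538 -0.013]]
wrist red 73 [405.   16.3] [[0.788 0.168]]
wrist red 64 [401.7  59.1] [[0.79  0.124]]
wrist red 55 [398.6  98.8] [[0.793 0.081]]
wrist green 415 [167.7  70.5] [[0.519 0.112]]
```

View pics/sc1.png

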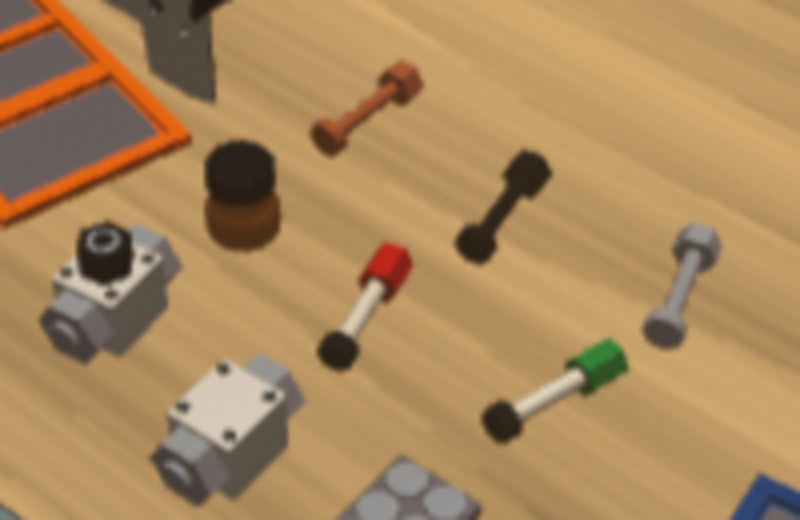

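View pics/si1.png

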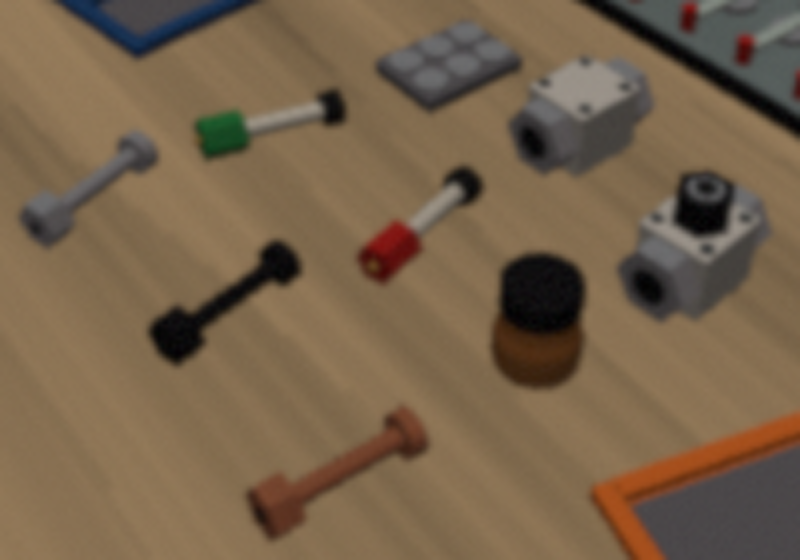

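```bash
python3 - <<'E'
from h import *
V={n:view(n) for n in ['scene','side','wrist']}
def sc(x,y):return (160+x/4,130+y/4)
def si(x,y):return (150+x/4,155+y/4)
rods={'copper':[('scene',sc(403,82),sc(328,136)),('side',si(272,503),si(405,433))],
'steel':[('scene',sc(697,248),sc(664,326)),('side',si(46,217),si(138,153)),('wrist',(80,79),(129,62))],
'green':[('scene',sc(600,366),sc(502,421)),('side',si(220,133),si(331,106)),('wrist',(168,70.5),(221,83))],
'black':[('scene',sc(528,173),sc(476,242)),('side',si(176,335),si(280,263)),('wrist',(106,168),(154,158))],
'red':[('scene',sc(387,270),sc(338,350)),('side',si(388,252),si(463,185)),('wrist',(193,175),(239,160))]}
for k,l in rods.items():
  for n,a,b in l:
    A=ground(V[n],a,.011)[0];B=ground(V[n],b,.011)[0];d=B-A
    print(k,n,((A+B)/2).round(3),'nut',A.round(3),'len',np.hypot(*d).round(3),'deg',np.degrees(np.arctan2(d[1],d[0])).round(1))
P=np.array
for n,l in {'scene':[sc(222,369),sc(269,397),sc(229,436),sc(182,407)],'side':[si(544,83),si(586,62),si(627,76),si(588,108)]}.items():
    g=ground(V[n],P(l),.04);print('plain',n,g.mean(0).round(3),g.round(3).tolist())
w=V['wrist']
print('plain wrist',ground(w,[(304,165)],.04),ground(w,[(278,162),(331,160)],.02))
print('port top',ground(V['scene'],[sc(103,238)],.058),ground(V['side'],[si(708,190)],.058),ground(w,[(282,256)],.058))
print('port axis',ground(w,[(257,244),(306,239)],.02),ground(V['scene'],[sc(66,272),sc(111,294),sc(155,259)],.04))
print('port side',ground(V['side'],[si(654,217),si(708,248),si(750,227)],.04), 'bottle',ground(V['side'],si(538,365),0.0))
E
```

```text
copper scene [ 0.444 -0.109] nut [ 0.411 -0.109] len 0.066 deg -0.5
copper side [ 0.447 -0.111] nut [ 0.414 -0.11 ] len 0.065 deg -1.4
steel scene [0.443 0.113] nut [0.413 0.103] len 0.063 deg 18.4
steel side [0.446 0.11 ] nut [0.416 0.101] len 0.063 deg 17.1
steel wrist [0.445 0.112] nut [0.415 0.103] len 0.063 deg 17.1
green scene [0.547 0.107] nut [0.517 0.115] len 0.063 deg -13.6
green side [0.55  0.103] nut [0.519 0.11 ] len 0.062 deg -12.8
green wrist [0.55  0.105] nut [0.519 0.112] len 0.063 deg -12.6
black scene [0.457 0.004] nut [ 0.426 -0.003] len 0.064 deg 11.8
black side [0.46  0.001] nut [ 0.428 -0.006] len 0.065 deg 11.7
black wrist [0.46  0.002] nut [ 0.429 -0.004] len 0.064 deg 11.6
red scene [ 0.567 -0.002] nut [ 0.537 -0.012] len 0.063 deg 17.6
red side [ 0.568 -0.007] nut [ 0.538 -0.016] len 0.063 deg 17.4
red wrist [ 0.57  -0.004] nut [ 0.54  -0.014] len 0.063 deg 18.2
plain scene [0.676 0.007] [[0.662, -0.009], [0.66, 0.021], [0.69, 0.023], [0.692, -0.006]]
plain side [0.68  0.005] [[0.661, 0.017], [0.692, 0.019], [0.701, -0.003], [0.666, -0.012]]
plain wrist [[0.67894449 0.00578476]] [[0.64941259 0.00528263]
 [0.71538284 0.00778016]]
port top [[ 0.64964829 -0.10486665]] [[ 0.65303971 -0.10772482]] [[ 0.65406686 -0.10494201]]
port axis [[ 0.62291629 -0.10813756]
 [ 0.68927918 -0.10067562]] [[ 0.66784091 -0.11574533]
 [ 0.66329569 -0.08685419]
 [ 0.63121259 -0.08833689]]
port side [[ 0.63550003 -0.09338499]
 [ 0.64100991 -0.12332172]
 [ 0.66731183 -0.12428999]] bottle [[ 0.55729339 -0.10685605]]
```

Units first: shifts go in shares of 0.2 m and turns go in shares of 360 degrees. So 0.15 rad is 0.0239.

```bash
cat > go.py <<'E'
import sys
from h import *
def yaw(s):
    x=R.from_rotvec(s['ee_rot']).as_matrix()[:,0];return np.arctan2(x[1],x[0])
x,y,z,a=map(float,sys.argv[1:5]);s=readout.observe();M=R.from_rotvec(s['ee_rot']).as_matrix()
print('tool-axis shift',(M.T@(np.array([x,y,z])-s['position'])).round(4),'then turn',round(yaw(s)-np.radians(a),3),'yaw',np.degrees(yaw(s)).round(1),'t',round(s['clock'],2))
E
python3 nudge.py '0 0 0 0.0239 0.65 | 0 0 0 0.0239 0.65 | 0 0 0 0.0239 0.65 | 0 0 0 0.0239 0.65 | 0 0 0 0.0239 0.65 | 0 0 0 0.0239 0.65 | 0 0 0 0.0239 0.65 | 0 0 0 0.0239 0.65 | 0 0 0 0.0239 0.65 | 0 0 0 0.0239 0.65' 30; python3 go.py 0.678 0.006 0.02 4
```

```text
clock: 1.45
position: [0.625, 0.0001, 0.2268]
ee_rot: [-3.14, -0.102, -0.0]
force: [0.4, 0.2, 0.2]
width: 0.648
gripper_force: 0.0
tool-axis shift [ 0.0532 -0.0025  0.2068] then turn -0.005 yaw 3.7 t 1.45
```

Scaled: 0.04 m is 0.2, 0.03 m is 0.15.

```bash
python3 nudge.py '0.135 -0.005 0.15 0 0.65 | 0.13 -0.005 0.15 0 0.65 | 0 0 0.2 0 0.65 | 0 0 0.2 0 0.65 | 0 0 0.2 0 0.65 | 0 0 0.135 0 0.65 | 0 0 0 0 0.65'; python3 go.py 0.678 0.006 0.02 4
python3 - <<'E'
from h import *
cv2.imwrite('pics/w2.png',view('wrist')['image'])
E
```

```text
clock: 2.15
position: [0.6746, 0.0059, 0.0155]
ee_rot: [3.14, 0.111, -0.012]
force: [-0.6, 0.2, -0.3]
width: 0.651
gripper_force: 0.0
tool-axis shift [ 0.0034  0.0002 -0.0045] then turn 0.001 yaw 4.1 t 2.15
```

View pics/w2.png

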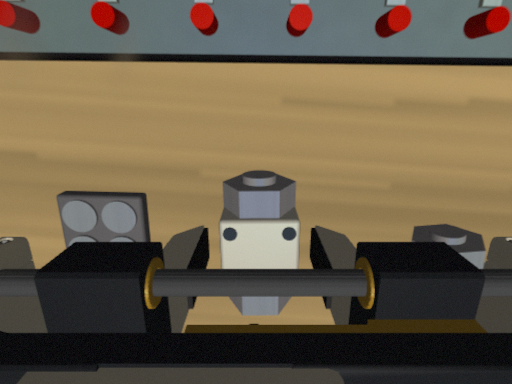

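The block is centred between the fingers (white top at columns 220–298) and lies square to them; closing.

Scaled: -0.04 m is -0.2, -0.02 m is -0.1.

```bash
python3 nudge.py '0.015 0 -0.02 0 0.65 | 0 0 0 0 0 | 0 0 0 0 0 | 0 0 0 0 0 | 0 0 0 0 0 | 0 0 -0.1 0 0 | 0 0 -0.2 0 0 | 0 0 -0.2 0 0 | 0 0 0 0 0' 35; python3 go.py 0.565 0.324 0.023 8.5
```

```text
clock: 3.1
position: [0.6842, 0.0055, 0.1298]
ee_rot: [-3.139, -0.111, -0.015]
force: [0.9, -0.1, -1.7]
width: 0.433
gripper_force: 35.0
tool-axis shift [-0.0974 -0.3261  0.1059] then turn -0.078 yaw 4.0 t 3.1
```

Scaled: -0.041 m is -0.205, -0.04 m is -0.2, -0.08 rad is -0.0127.

```bash
python3 nudge.py '-0.06 -0.205 0 0 0 | -0.06 -0.205 0 0 0 | -0.06 -0.205 0 0 0 | -0.06 -0.205 0 0 0 | -0.06 -0.205 0 0 0 | -0.06 -0.205 0 0 0 | -0.06 -0.2 0 0 0 | -0.065 -0.2 0 0 0 | 0 0 0 -0.0127 0 | 0 0 0 0 0'; python3 go.py 0.565 0.324 0.06 8.5
```

```text
clock: 4.1
position: [0.5595, 0.3259, 0.123]
ee_rot: [3.132, 0.244, -0.002]
force: [0.5, -0.8, -1.7]
width: 0.433
gripper_force: 35.0
tool-axis shift [0.0053 0.0027 0.063 ] then turn 0.007 yaw 8.9 t 4.1
```

Scaled: 0.025 m is 0.125, 0.02 m is 0.1.

```bash
python3 nudge.py '0.025 0.015 0.1 0 0 | 0 0 0.125 0 0 | 0 0 0.09 0 0 | 0 0 0 0 0 | 0 0 0 0 0 | 0 0 0 0 0'; python3 go.py 0.565 0.324 0.023 8.5
python3 - <<'E'
from h import *
a=view('scene')['image'][170:350,300:480];b=view('wrist')['image']
cv2.imwrite('pics/p3.png',cv2.resize(a,None,fx=3,fy=3))
E
```

```text
clock: 4.7
position: [0.5674, 0.3218, 0.0619]
ee_rot: [-3.132, -0.234, -0.003]
force: [1.2, 1.4, -1.3]
width: 0.432
gripper_force: 35.0
tool-axis shift [-0.0021 -0.0025  0.0389] then turn 0.001 yaw 8.5 t 4.7
```

View pics/p3.png

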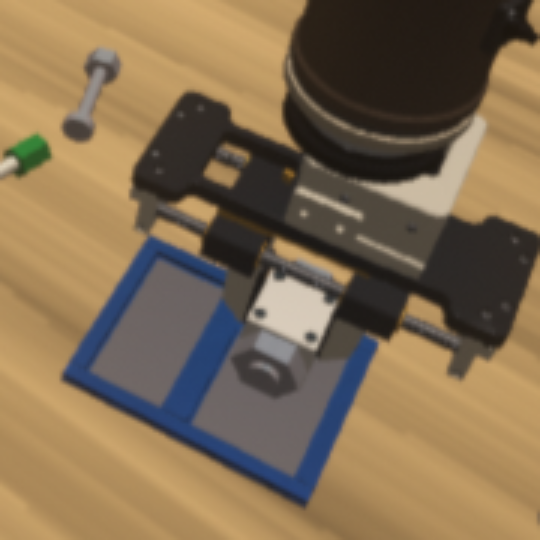

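The block hangs over the wide pocket, square to it; lowering.

Scaled: 0.015 m is 0.075, 0.012 m is 0.06.

```bash
python3 nudge.py '-0.005 -0.005 0.075 0 0 | 0 0 0.06 0 0 | 0 0 0.03 0 0 | 0 0 0 0 0 | 0 0 0 0 0 | 0 0 0 0 0'; python3 go.py 0.565 0.324 0.023 8.5
```

```text
clock: 5.4
position: [0.565, 0.3227, 0.0271]
ee_rot: [3.132, 0.236, -0.001]
force: [-0.8, -0.1, -1.3]
width: 0.435
gripper_force: 35.0
tool-axis shift [ 0.0002 -0.0013  0.0041] then turn 0.002 yaw 8.6 t 5.4
```

Scaled: 0.0015 m is 0.0075.

```bash
for i in 1 2 3; do python3 nudge.py '0 0 0.0075 0 0 | 0 0 0 0 0 | 0 0 0 0 0' | egrep 'pos|force:'; done
```

```text
position: [0.5651, 0.3228, 0.027]
force: [-4.0, -1.8, 9.3]
gripper_force: 35.0
position: [0.5651, 0.3228, 0.0269]
force: [-9.0, -4.5, 24.9]
gripper_force: 35.0
position: [0.5653, 0.3229, 0.0266]
force: [-11.8, -6.8, 36.5]
gripper_force: 35.0
```

Scaled: -0.04 m is -0.2, -0.03 m is -0.15.

```bash
python3 nudge.py '0 0 -0.02 0 0 | 0 0 0 0 0 | 0 0 0 0 0.6 | 0 0 0 0 0.6 | 0 0 0 0 0.6 | 0 0 -0.2 0 0.6 | 0 0 -0.2 0 0.6 | 0 0 -0.15 0 0.6 | 0 0 0 0 0.6'; python3 go.py 0.652 -0.106 0.12 4.5
```

```text
clock: 7.2
position: [0.5679, 0.3241, 0.1419]
ee_rot: [-3.129, -0.236, -0.011]
force: [-0.2, -0.6, 0.3]
width: 0.601
gripper_force: 0.0
tool-axis shift [0.0186 0.4379 0.0207] then turn 0.072 yaw 8.6 t 7.2
```

Scaled: 0.044 m is 0.22, 0.043 m is 0.215.

```bash
python3 nudge.py '0.01 0.22 0 0 0.65 | 0.01 0.22 0 0 0.65 | 0.01 0.22 0 0 0.65 | 0.01 0.22 0 0 0.65 | 0.01 0.22 0 0 0.65 | 0.01 0.22 0 0 0.65 | 0.01 0.22 0 0 0.65 | 0.01 0.22 0 0 0.65 | 0.015 0.215 0 0 0.65 | 0 0.215 0 0 0.65'; python3 nudge.py '0 0 0 0.0115 0.65 | 0 0 0.075 0 0.65 | 0 0 0 0 0.65 | 0 0 0 0 0.65'; python3 go.py 0.652 -0.106 0.02 4.5
python3 - <<'E'
from h import *
cv2.imwrite('pics/w4.png',view('wrist')['image'])
E
```

```text
clock: 8.2
position: [0.6498, -0.1089, 0.1363]
ee_rot: [-3.132, -0.237, 0.001]
force: [0.4, -0.0, 0.2]
width: 0.649
gripper_force: 0.0
clock: 8.6
position: [0.6491, -0.1052, 0.1208]
ee_rot: [-3.138, -0.13, 0.004]
force: [0.2, 0.7, 0.2]
width: 0.651
gripper_force: 0.0
tool-axis shift [0.0031 0.0012 0.1008] then turn 0.004 yaw 4.7 t 8.6
```

View pics/w4.png

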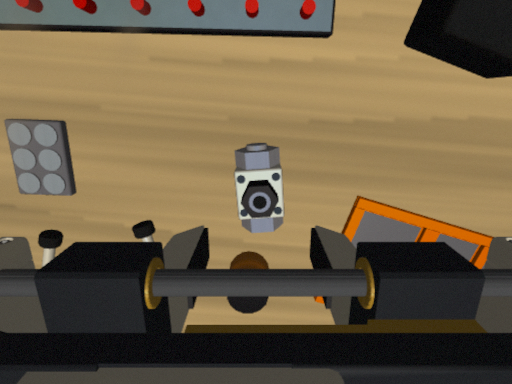

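The port block (columns 236–284, rows 145–232) lies centred on the gripper; descending and gripping.

Scaled: 0.035 m is 0.175, 0.03 m is 0.15.

```bash
python3 nudge.py '0.01 0.005 0.15 0 0.65 | 0 0 0.175 0 0.65 | 0 0 0.15 0 0.65 | 0 0 0.025 0 0.65 | 0 0 0 0 0.65 | 0 0 0 0 0.65'; python3 go.py 0.652 -0.106 0.02 4.5
```

```text
clock: 9.25
position: [0.6531, -0.1081, 0.024]
ee_rot: [3.139, 0.125, 0.004]
force: [0.5, -0.5, 0.5]
width: 0.648
gripper_force: 0.0
tool-axis shift [-0.0009 -0.0021  0.004 ] then turn 0.001 yaw 4.5 t 9.25
```

Scaled: -0.04 m is -0.2, -0.03 m is -0.15.

```bash
python3 nudge.py '0 0 0 0 0 | 0 0 0 0 0 | 0 0 0 0 0 | 0 0 0 0 0 | 0 0 0 0 0' 35; python3 nudge.py '0 0 -0.15 0 0 | 0 0 -0.2 0 0 | 0 0 -0.15 0 0 | 0 0 0 0 0 | 0 0 0 0 0'; python3 go.py 0.577 -0.229 0.12 -12.5
```

```text
clock: 9.75
position: [0.6526, -0.1077, 0.0233]
ee_rot: [-3.139, -0.124, -0.003]
force: [-0.2, 2.4, 6.1]
width: 0.434
gripper_force: 34.5
clock: 10.25
position: [0.6517, -0.1081, 0.1223]
ee_rot: [-3.139, -0.124, -0.001]
force: [-0.9, 0.1, -3.4]
width: 0.434
gripper_force: 34.5
tool-axis shift [-0.084   0.1146  0.0023] then turn 0.297 yaw 4.5 t 10.25
```

Scaled: 0.039 m is 0.195, 0.038 m is 0.19, 0.15 rad is 0.0239.

```bash
python3 nudge.py '-0.14 0.19 0 0 0 | -0.14 0.19 0 0 0 | -0.14 0.195 0 0 0 | 0 0 0 0.0239 0 | 0 0 0 0.0234 0 | 0 0 0 0 0 | 0 0 0.15 0 0 | 0 0 0.15 0 0 | 0 0 0 0 0 | 0 0 0 0 0'; python3 go.py 0.577 -0.229 0.03 -12.5
python3 - <<'E'
from h import *
a=view('side')['image'][200:384,270:470]
cv2.imwrite('pics/p5.png',cv2.resize(a,None,fx=3,fy=3))
E
```

```text
clock: 11.25
position: [0.5765, -0.2289, 0.0616]
ee_rot: [-3.123, 0.338, 0.004]
force: [-0.5, -1.0, -2.3]
width: 0.436
gripper_force: 34.5
tool-axis shift [ 0.0006 -0.0001  0.0316] then turn 0.003 yaw -12.3 t 11.25
```

View pics/p5.png

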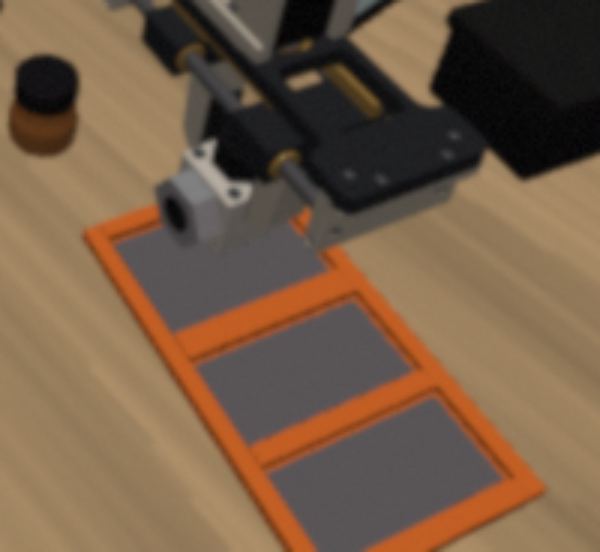

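Scaled: 0.015 m is 0.075, 0.012 m is 0.06.

```bash
python3 - <<'E'
from h import *
print(ground(view('side'),[(445,259),(414,228)],0))
E
python3 nudge.py '0 0 0.075 0 0 | 0 0 0.06 0 0 | 0 0 0.025 0 0 | 0 0 0 0 0 | 0 0 0.01 0 0 | 0 0 0 0 0 | 0 0 0 0 0'
```

```text
[[ 0.77012641 -0.29494376]
 [ 0.79236473 -0.21504335]]
clock: 12.05
position: [0.5773, -0.2295, 0.0285]
ee_rot: [3.123, -0.342, 0.001]
force: [-0.1, -0.0, -2.9]
width: 0.436
gripper_force: 34.5
```

Scaled: 0.0015 m is 0.0075.

```bash
for i in 1 2; do python3 nudge.py '0 0 0.0075 0 0 | 0 0 0 0 0 | 0 0 0 0 0' | egrep 'pos|force:'; done
```

```text
position: [0.5771, -0.2294, 0.0268]
force: [0.3, -0.2, -2.8]
gripper_force: 34.5
position: [0.5772, -0.2295, 0.0262]
force: [-2.9, 1.1, 8.0]
gripper_force: 34.5
```

Seated; releasing, then on to the copper plunger.

Scaled: -0.04 m is -0.2, -0.02 m is -0.1.

```bash
python3 nudge.py '0 0 -0.0025 0 0 | 0 0 0 0 0.6 | 0 0 0 0 0.6 | 0 0 0 0 0.6 | 0 0 -0.2 0 0.6 | 0 0 -0.2 0 0.6 | 0 0 -0.1 0 0.6 | 0 0 0 0 0.6'; python3 go.py 0.446 -0.110 0.12 -1
```

```text
clock: 13.45
position: [0.5791, -0.2304, 0.1291]
ee_rot: [3.122, -0.342, 0.009]
force: [-1.0, 0.3, 0.1]
width: 0.602
gripper_force: 0.0
tool-axis shift [-0.1561 -0.0887  0.0081] then turn -0.201 yaw -12.5 t 13.45
```

Scaled: -0.039 m is -0.195, 0.03 m is 0.15, -0.1 rad is -0.0159.

```bash
python3 nudge.py '-0.195 -0.11 0 0 0.5 | -0.195 -0.11 0 0 0.5 | -0.195 -0.11 0 0 0.5 | -0.195 -0.11 0 0 0.4 | 0 0 0 -0.0159 0.4 | 0 0 0 -0.0159 0.4 | 0 0 0.15 0 0.4 | 0 0 0 0 0.4 | 0 0 0 0 0.4'; python3 go.py 0.446 -0.110 0.008 -1
python3 - <<'E'
from h import *
cv2.imwrite('pics/w6.png',view('wrist')['image'])
E
```

```text
clock: 14.35
position: [0.4429, -0.1098, 0.0952]
ee_rot: [3.141, -0.03, -0.004]
force: [0.4, 0.4, 0.3]
width: 0.4
gripper_force: 0.0
tool-axis shift [0.0033 0.0002 0.0872] then turn -0.002 yaw -1.1 t 14.35
```

View pics/w6.png

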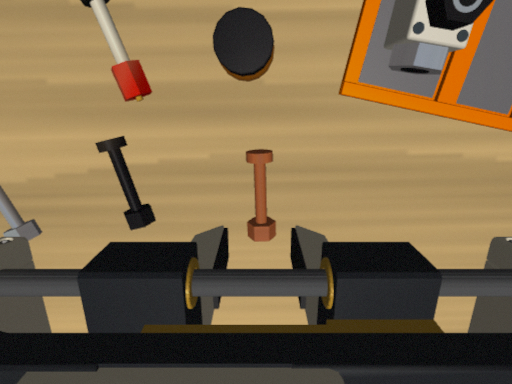

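The copper plunger (column ~260, rows 150–240) is centred and aligned; the red and black spares are clear.

Scaled: 0.03 m is 0.15, 0.02 m is 0.1.

```bash
python3 nudge.py '0.015 0 0.15 0 0.4 | 0 0 0.15 0 0.4 | 0 0 0.1 0 0.4 | 0 0 0.025 0 0.4 | 0 0 0 0 0.4 | 0 0 0 0 0.4'; python3 go.py 0.446 -0.110 0.008 -1
```

```text
clock: 15.0
position: [0.4477, -0.11, 0.0118]
ee_rot: [3.141, -0.029, 0.002]
force: [-0.5, -0.3, -0.2]
width: 0.4
gripper_force: 0.0
tool-axis shift [-0.0017  0.0001  0.0038] then turn -0.001 yaw -1.1 t 15.0
```

Scaled: 0.004 m is 0.02.

```bash
python3 nudge.py '0 0 0.02 0 0.4 | 0 0 0 0 0 | 0 0 0 0 0 | 0 0 0 0 0 | 0 0 0 0 0 | 0 0 0 0 0' 25;  python3 nudge.py '0 0 -0.15 0 0 | 0 0 -0.2 0 0 | 0 0 -0.15 0 0 | 0 0 0 0 0 | 0 0 0 0 0'; python3 go.py 0.575 0.252 0.12 8.5
```

```text
clock: 15.6
position: [0.447, -0.1098, 0.0068]
ee_rot: [3.141, -0.029, 0.0]
force: [1.2, 0.0, 2.0]
width: 0.099
gripper_force: 24.9
clock: 16.1
position: [0.4472, -0.1095, 0.107]
ee_rot: [-3.141, 0.028, -0.002]
force: [0.2, -0.1, -1.1]
width: 0.098
gripper_force: 24.9
tool-axis shift [ 0.1214 -0.3637 -0.0127] then turn -0.166 yaw -1.0 t 16.1
```

Scaled: -0.041 m is -0.205, -0.04 m is -0.2.

```bash
python3 nudge.py '0.065 -0.205 0 0 0 | 0.065 -0.205 0 0 0 | 0.065 -0.205 0 0 0 | 0.065 -0.205 0 0 0 | 0.07 -0.2 0 0 0 | 0.07 -0.2 0 0 0 | 0.07 -0.2 0 0 0 | 0.07 -0.2 0 0 0 | 0.065 -0.2 0 0 0 | 0 0 0 0 0';python3 nudge.py '0 0 0.1 -0.0132 0 | 0 0 0.15 -0.0132 0 | 0 0 0 0 0 | 0 0 0 0 0'; python3 go.py 0.574 0.252 0.02 8.5
python3 - <<'E'
from h import *
a=view('scene')['image'][190:350,300:460]
cv2.imwrite('pics/p7.png',cv2.resize(a,None,fx=3,fy=3))
E
```

```text
clock: 17.1
position: [0.5738, 0.2594, 0.1042]
ee_rot: [-3.139, 0.016, 0.003]
force: [-0.6, 0.6, -1.1]
width: 0.1
gripper_force: 24.9
clock: 17.5
position: [0.5736, 0.2511, 0.0555]
ee_rot: [3.132, 0.227, -0.005]
force: [0.2, -0.0, -1.0]
width: 0.102
gripper_force: 24.9
tool-axis shift [ 0.0007 -0.0008  0.0355] then turn -0.004 yaw 8.3 t 17.5
```

View pics/p7.png

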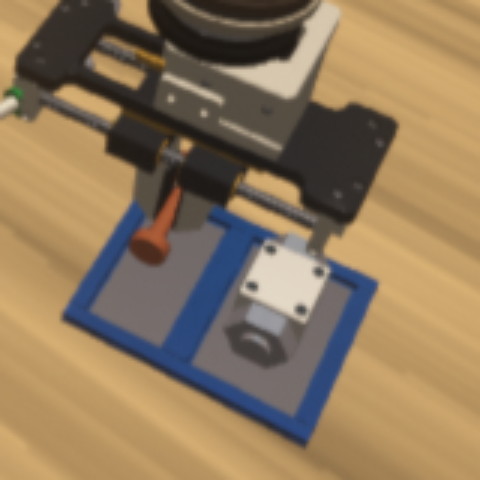

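The plunger hangs level over the narrow pocket and the plain block sits well in the wide one.

Scaled: 0.02 m is 0.1, 0.015 m is 0.075.

```bash
python3 nudge.py '0 0 0.1 0 0 | 0 0 0.075 0 0 | 0 0 0.03 0 0 | 0 0 0 0 0 | 0 0 0 0 0 | 0 0 0 0 0';for i in 1 2; do python3 nudge.py '0 0 0.0075 0 0 | 0 0 0 0 0 | 0 0 0 0 0' | egrep 'pos|force:'; done
```

```text
clock: 18.15
position: [0.5751, 0.2522, 0.0165]
ee_rot: [-3.133, -0.231, -0.002]
force: [0.8, 0.1, -0.9]
width: 0.1
gripper_force: 24.9
position: [0.5746, 0.252, 0.0144]
force: [0.5, 0.0, -1.2]
gripper_force: 24.9
position: [0.5745, 0.2519, 0.0126]
force: [-1.4, -0.0, -1.2]
gripper_force: 24.9
```

Scaled: 0.0015 m is 0.0075.

```bash
for i in 1 2; do python3 nudge.py '0 0 0.0075 0 0 | 0 0 0 0 0 | 0 0 0 0 0' | egrep 'pos|force:'; done
```

```text
position: [0.5745, 0.2519, 0.0111]
force: [-0.4, -0.3, -0.7]
gripper_force: 24.9
position: [0.5747, 0.252, 0.0099]
force: [-0.7, 0.2, 1.1]
gripper_force: 24.9
```

Touching; release and go to the steel plunger.

Scaled: -0.04 m is -0.2, -0.03 m is -0.15.

```bash
python3 nudge.py '0 0 0 0 0.2 | 0 0 0 0 0.25 | 0 0 0 0 0.25 | 0 0 -0.15 0 0.25 | 0 0 -0.2 0 0.25 | 0 0 -0.15 0 0.3 | 0 0 0 0 0.4'; python3 go.py 0.445 0.112 0.1 17.3
```

```text
clock: 20.05
position: [0.5772, 0.253, 0.1142]
ee_rot: [-3.13, -0.231, -0.011]
force: [0.9, 0.6, -0.1]
width: 0.34
gripper_force: 0.0
tool-axis shift [-0.1516  0.12    0.0129] then turn -0.154 yaw 8.4 t 20.05
```

Scaled: -0.038 m is -0.19, 0.03 m is 0.15, -0.077 rad is -0.0123.

```bash
python3 nudge.py '-0.19 0.15 0 0 0.4 | -0.19 0.15 0 0 0.4 | -0.19 0.15 0 0 0.4 | -0.19 0.15 0 0 0.4 | 0 0 0 -0.0123 0.4 | 0 0 0.06 -0.0123 0.4 | 0 0 0 0 0.4 | 0 0 0 0 0.4'; python3 go.py 0.445 0.112 0.008 17.3
python3 - <<'E'
from h import *
cv2.imwrite('pics/w8.png',view('wrist')['image'])
E
```

```text
clock: 20.85
position: [0.4416, 0.1108, 0.0975]
ee_rot: [3.106, 0.469, -0.002]
force: [-0.6, 0.1, -0.1]
width: 0.399
gripper_force: 0.0
tool-axis shift [ 0.0037 -0.0001  0.0895] then turn -0.003 yaw 17.2 t 20.85
```

View pics/w8.png

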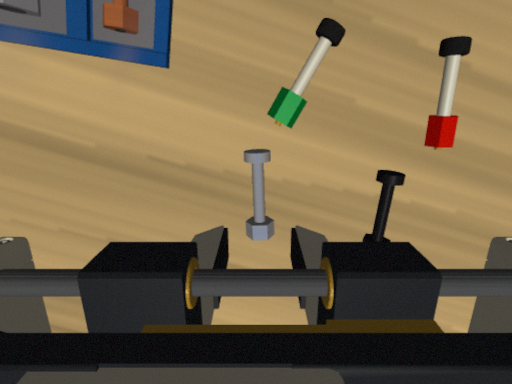

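The steel plunger (column ~259, rows 150–240) is centred and aligned.

```bash
python3 nudge.py '0.015 0 0.15 0 0.4 | 0 0 0.15 0 0.4 | 0 0 0.1 0 0.4 | 0 0 0.035 0 0.4 | 0 0 0 0 0.4 | 0 0 0 0 0.4'; python3 go.py 0.445 0.112 0.008 17.3
```

```text
clock: 21.5
position: [0.4453, 0.112, 0.0114]
ee_rot: [-3.106, -0.471, -0.001]
force: [-0.1, -0.6, -0.9]
width: 0.398
gripper_force: 0.0
tool-axis shift [-0.0003 -0.0001  0.0034] then turn -0.001 yaw 17.3 t 21.5
```

Scaled: 0.002 m is 0.01.

```bash
python3 nudge.py '0 0 0.01 0 0.4 | 0 0 0 0 0 | 0 0 0 0 0 | 0 0 0 0 0 | 0 0 0 0 0 | 0 0 0 0 0' 25;  python3 nudge.py '0 0 -0.15 0 0 | 0 0 -0.2 0 0 | 0 0 -0.2 0 0 | 0 0 0 0 0 | 0 0 0 0 0'; python3 go.py 0.561 -0.300 0.12 -12.5
```

```text
clock: 22.1
position: [0.4448, 0.1119, 0.0089]
ee_rot: [-3.106, -0.472, -0.0]
force: [0.3, 0.2, 1.9]
width: 0.095
gripper_force: 25.0
clock: 22.6
position: [0.445, 0.1121, 0.1194]
ee_rot: [-3.105, -0.472, -0.003]
force: [-0.8, 0.2, -2.1]
width: 0.1
gripper_force: 25.0
tool-axis shift [-0.0119  0.428  -0.0009] then turn 0.52 yaw 17.3 t 22.6
```

Scaled: 0.043 m is 0.215, 0.042 m is 0.21.

```bash
python3 nudge.py '-0.005 0.215 0 0 0 | -0.005 0.215 0 0 0 | -0.005 0.215 0 0 0 | -0.005 0.215 0 0 0 | -0.005 0.215 0 0 0 | -0.005 0.215 0 0 0 | -0.005 0.215 0 0 0 | -0.005 0.215 0 0 0 | -0.01 0.21 0 0 0 | -0.01 0.21 0 0 0';python3 nudge.py '0 0 0 0.0207 0 | 0 0 0 0.0207 0 | 0 0 0 0.0207 0 | 0 0 0 0.0207 0 | 0 0 0.15 0 0 | 0 0 0.15 0 0 | 0 0 0 0 0 | 0 0 0 0 0'; python3 go.py 0.561 -0.300 0.02 -12.5
python3 - <<'E'
from h import *
a=view('side')['image'][220:384,280:460]
cv2.imwrite('pics/p9.png',cv2.resize(a,None,fx=3,fy=3))
E
```

```text
clock: 23.6
position: [0.5596, -0.3016, 0.1164]
ee_rot: [-3.104, -0.472, 0.004]
force: [0.9, 0.5, -1.2]
width: 0.1
gripper_force: 25.0
clock: 24.4
position: [0.5593, -0.3002, 0.0575]
ee_rot: [-3.122, 0.343, 0.005]
force: [0.8, -1.1, -0.1]
width: 0.1
gripper_force: 25.0
tool-axis shift [ 0.0017 -0.0005  0.0375] then turn -0.001 yaw -12.5 t 24.4
```

View pics/p9.png

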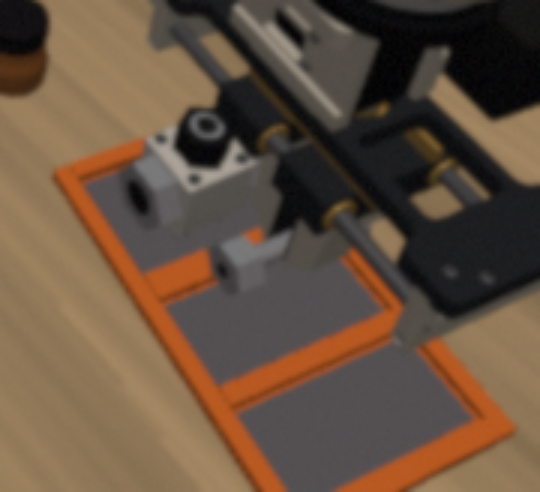

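Plunger over the middle pocket, port block seated upright in the wide one; lowering.

Scaled: 0.02 m is 0.1, 0.015 m is 0.075.

```bash
python3 nudge.py '0.005 0 0.1 0 0 | 0 0 0.075 0 0 | 0 0 0.035 0 0 | 0 0 0 0 0 | 0 0 0 0 0 | 0 0 0 0 0';for i in 1 2; do python3 nudge.py '0 0 0.0075 0 0 | 0 0 0 0 0 | 0 0 0 0 0' | egrep 'pos|force:'; done
```

```text
clock: 25.05
position: [0.5619, -0.301, 0.0175]
ee_rot: [3.122, -0.342, 0.002]
force: [1.0, -0.8, -0.7]
width: 0.098
gripper_force: 25.0
position: [0.5615, -0.3007, 0.0154]
force: [0.6, -0.0, -0.5]
gripper_force: 25.0
position: [0.5613, -0.3006, 0.0136]
force: [0.7, 0.6, -1.1]
gripper_force: 25.0
```

Scaled: 0.001 m is 0.005.

```bash
for i in 1 2; do python3 nudge.py '0 0 0.005 0 0 | 0 0 0 0 0 | 0 0 0 0 0' | egrep 'pos|force:'; done
```

```text
position: [0.5614, -0.3007, 0.0127]
force: [0.8, 0.4, -1.4]
gripper_force: 25.0
position: [0.5615, -0.3007, 0.012]
force: [0.7, 0.3, 2.4]
gripper_force: 25.0
```

Scaled: -0.04 m is -0.2, -0.03 m is -0.15.

```bash
python3 nudge.py '0 0 0 0 0.2 | 0 0 0 0 0.25 | 0 0 0 0 0.25 | 0 0 -0.15 0 0.25 | 0 0 -0.2 0 0.25 | 0 0 -0.15 0 0.3 | 0 0 0 0 0.4'; python3 go.py 0.549 0.105 0.11 -13
```

```text
clock: 26.95
position: [0.5636, -0.3023, 0.1162]
ee_rot: [3.121, -0.342, 0.011]
force: [-0.0, -0.2, 0.1]
width: 0.346
gripper_force: 0.0
tool-axis shift [-0.1026 -0.3945  0.0048] then turn 0.008 yaw -12.5 t 26.95
```

Scaled: -0.04 m is -0.2, -0.037 m is -0.185, 0.008 rad is 0.0013.

```bash
python3 nudge.py '-0.05 -0.2 0 0 0.4 | -0.05 -0.2 0 0 0.4 | -0.05 -0.2 0 0 0.4 | -0.05 -0.2 0 0 0.4 | -0.05 -0.2 0 0 0.4 | -0.05 -0.2 0 0 0.4 | -0.05 -0.2 0 0 0.4 | -0.05 -0.2 0 0 0.4 | -0.05 -0.185 0 0 0.4 | -0.06 -0.185 0 0.0013 0.4';python3 nudge.py '0 0 0.05 0 0.4 | 0 0 0 0 0.4'; python3 go.py 0.549 0.105 0.008 -13
python3 - <<'E'
from h import *
cv2.imwrite('pics/w10.png',view('wrist')['image'])
E
```

```text
clock: 27.95
position: [0.5467, 0.1077, 0.1112]
ee_rot: [3.121, -0.354, -0.001]
force: [1.0, 1.0, -0.1]
width: 0.4
gripper_force: 0.0
clock: 28.15
position: [0.5459, 0.1071, 0.1002]
ee_rot: [3.121, -0.35, -0.004]
force: [-0.9, -0.3, -1.1]
width: 0.398
gripper_force: 0.0
tool-axis shift [0.0037 0.0013 0.0922] then turn 0.003 yaw -12.8 t 28.15
```

View pics/w10.png

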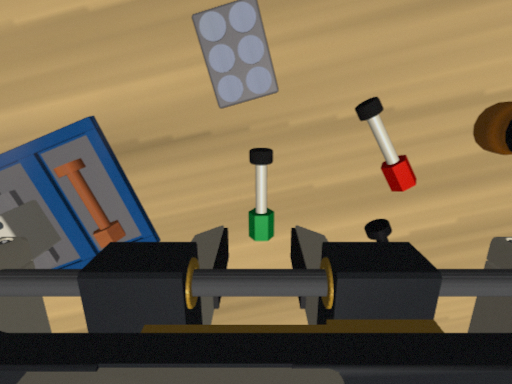

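Green electrode (column ~261, rows 150–240) centred; copper lies in its pocket.

Scaled: 0.03 m is 0.15, 0.02 m is 0.1.

```bash
python3 nudge.py '0.02 0.005 0.15 0 0.4 | 0 0 0.15 0 0.4 | 0 0 0.1 0 0.4 | 0 0 0.045 0 0.4 | 0 0 0 0 0.4 | 0 0 0 0 0.4'; python3 go.py 0.549 0.105 0.007 -13
```

```text
clock: 28.8
position: [0.5515, 0.1034, 0.0135]
ee_rot: [-3.121, 0.357, -0.002]
force: [-0.7, -0.1, -0.1]
width: 0.401
gripper_force: 0.0
tool-axis shift [-0.0028 -0.001   0.0065] then turn -0.001 yaw -13.0 t 28.8
```

Scaled: 0.003 m is 0.015.

```bash
python3 nudge.py '0 0 0.015 0 0.4 | 0 0 0 0 0 | 0 0 0 0 0 | 0 0 0 0 0 | 0 0 0 0 0 | 0 0 0 0 0' 20;  python3 nudge.py '0 0 -0.15 0 0 | 0 0 -0.2 0 0 | 0 0 -0.2 0 0 | 0 0 0 0 0 | 0 0 0 0 0'; python3 go.py 0.550 -0.359 0.12 -12.5
```

```text
clock: 29.4
position: [0.5509, 0.1043, 0.01]
ee_rot: [-3.121, 0.355, -0.0]
force: [0.3, 0.8, 2.4]
width: 0.096
gripper_force: 20.0
clock: 29.9
position: [0.5512, 0.1046, 0.1205]
ee_rot: [-3.12, 0.354, -0.003]
force: [-0.2, 0.7, -2.1]
width: 0.095
gripper_force: 20.0
tool-axis shift [0.1026 0.4521 0.    ] then turn -0.008 yaw -12.9 t 29.9
```

Units first: shifts go in shares of 0.2 m and turns go in shares of 360 degrees. So 0.046 m is 0.23, 0.045 m is 0.225.

```bash
python3 nudge.py '0.05 0.225 0 0 0 | 0.05 0.225 0 0 0 | 0.05 0.225 0 0 0 | 0.05 0.225 0 0 0 | 0.05 0.225 0 0 0 | 0.05 0.225 0 0 0 | 0.05 0.225 0 0 0 | 0.05 0.225 0 0 0 | 0.055 0.23 0 0 0 | 0.055 0.23 0 0 0';python3 nudge.py '0 0 0.15 0 0 | 0 0 0.15 0 0 | 0 0 0 0 0 | 0 0 0 0 0'; python3 go.py 0.55 -0.359 0.02 -12.5
python3 - <<'E'
from h import *
a=view('side')['image'][224:384,280:480]
cv2.imwrite('pics/p11.png',cv2.resize(a,None,fx=3,fy=3))
E
```

```text
clock: 30.9
position: [0.5478, -0.3603, 0.1177]
ee_rot: [-3.12, 0.354, 0.004]
force: [0.0, -0.4, -0.4]
width: 0.096
gripper_force: 20.0
clock: 31.3
position: [0.548, -0.3585, 0.0586]
ee_rot: [-3.12, 0.355, 0.004]
force: [0.2, 0.0, 0.5]
width: 0.098
gripper_force: 20.0
tool-axis shift [0.0022 0.0001 0.0386] then turn -0.008 yaw -13.0 t 31.3
```

View pics/p11.png

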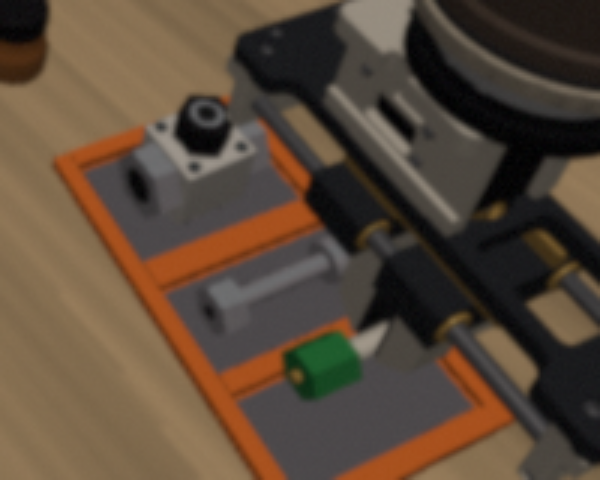

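Steel plunger is seated; electrode hangs over the outer pocket. Lowering.

Scaled: 0.02 m is 0.1, 0.015 m is 0.075.

```bash
python3 nudge.py '0.005 0 0.1 0 0 | 0 0 0.075 0 0 | 0 0 0.025 0 0 | 0 0 0 0 0 | 0 0 0.01 0 0 | 0 0 0 0 0 | 0 0 0 0 0';for i in 1 2; do python3 nudge.py '0 0 0.0075 0 0 | 0 0 0 0 0 | 0 0 0 0 0' | egrep 'pos|force:'; done
```

```text
clock: 32.05
position: [0.5501, -0.3596, 0.0183]
ee_rot: [3.121, -0.355, 0.001]
force: [0.3, 0.4, -0.5]
width: 0.095
gripper_force: 20.0
position: [0.5497, -0.3594, 0.0162]
force: [0.4, -1.0, 0.0]
gripper_force: 20.0
position: [0.5498, -0.3593, 0.0146]
force: [0.2, -0.6, -0.1]
gripper_force: 20.0
```

Scaled: 0.001 m is 0.005.

```bash
for i in 1 2; do python3 nudge.py '0 0 0.005 0 0 | 0 0 0 0 0 | 0 0 0 0 0' | egrep 'pos|force:'; done
```

```text
position: [0.5498, -0.3594, 0.0137]
force: [-0.3, 0.2, -0.5]
gripper_force: 20.0
position: [0.5499, -0.3595, 0.013]
force: [-0.8, 0.1, 3.3]
gripper_force: 20.0
```

Touching; release, lift and back away for a final check.

Scaled: -0.04 m is -0.2, -0.03 m is -0.15.

```bash
python3 nudge.py '0 0 0 0 0.2 | 0 0 0 0 0.25 | 0 0 0 0 0.25 | 0 0 -0.15 0 0.25 | 0 0 -0.2 0 0.25 | 0 0 -0.2 0 0.3 | -0.15 -0.15 -0.15 0 0.4 | -0.2 -0.2 0 0 0.4 | -0.2 -0.2 0 0 0.4 | 0 -0.2 0 0 0.4'; python3 nudge.py '0 -0.2 0 0 0.4 | 0 -0.2 0 0 0.4 | 0 -0.2 0 0 0.4 | 0 0 0 0 0.4'
python3 - <<'E'
from h import *
V={n:view(n) for n in ('scene','side')}
a=V['scene']['image'][110:350,110:440];b=V['side']['image'][120:384,140:470]
cv2.imwrite('pics/f12.png',np.vstack([cv2.resize(a,(412,300)),cv2.resize(b,(412,300))]))
c=lambda A:cv2.resize(A,None,fx=1,fy=1)
E
```

```text
clock: 34.25
position: [0.479, -0.2, 0.1514]
ee_rot: [-3.119, 0.36, 0.005]
force: [1.6, -0.7, -0.4]
width: 0.399
gripper_force: 0.0
clock: 34.65
position: [0.5122, -0.0775, 0.1512]
ee_rot: [-3.12, 0.341, 0.0]
force: [-0.4, -1.9, -0.2]
width: 0.403
gripper_force: 0.0
```

View pics/f12.png

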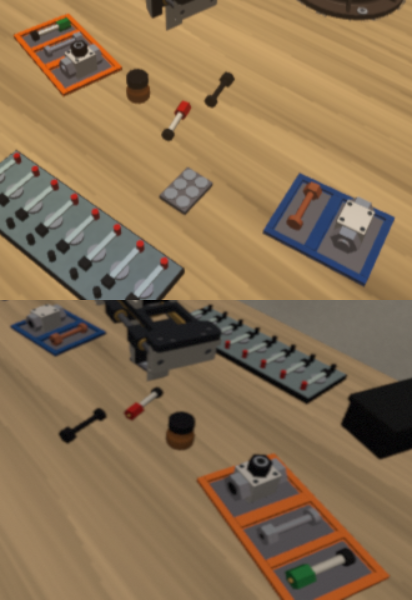

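All five parts lie in the middle of their pockets (orange tray at 65,50 above and 290,530 below; blue at 330,225), and both spares lie where they were.

```bash
python3 -c "
from cell import arm, readout, get_image
print(arm.sign_off())"
```

```text
the job is handed in; nothing more can be done
None
```

I placed all five parts in their pockets in the blue and orange trays, left both spares where they lay, and handed the job in at about 35 s; the final camera check looked right, but no pass/fail result came back.

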